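# Fit a grinding wheel on its five drive studs

### The job

Fit the white grinding wheel from the wooden stand onto the green flat sharpener: keeping it level, lower it over the spindle and turn it with a light hand until all five holes find the studs and it slides down flush on the flange, then let go. Then swing the tool rest in over the wheel, right up to its stop. Never force the wheel or the machine, and leave the other things on the bench where they lie.

Things in the scene. Friction and masses are not known exactly. Their poses are not given: they have to be found in the camera images.
- grinder: flat sharpener bolted to the bench, never moves: green housing 250 x 290 x 85 mm; origin under it on the spindle axis, z up, its front (with the switch) to -x. On the spindle sits a round steel flange 88 mm across. The spindle is braked (1.5 N m), so it does not turn under a light hand; the angle at which its studs stopped differs each time and is not reported: see it or feel for it
- spindle (a point): point on the spindle axis in the flange's flat seating face, 100 mm above the bench; axes of the housing (it does not turn with the studs). Out of the face stand five equal brass drive studs, 72 degrees apart on a circle of 36 mm radius: 8 mm diameter, straight for 10 mm, then tapering to 4 mm across at 14 mm high
- nose_tip (a point): top of the centre nose of the spindle, 34 mm above the seating face. The nose is 20 mm in diameter and straight up to 26 mm, then tapers to 10 mm across at its top; it enters the wheel's 22 mm bore before the wheel meets the studs
- wheel: the white wheel to fit, 164 mm across, 0.6 to 0.85 kg, loose, level on the stand; origin on its axis in its flat underside, z up. Aluminium plate 12 mm thick out to 50 mm radius, with five through holes of 10.4 mm diameter, 72 degrees apart on a circle of 36 mm radius, the first on the wheel's +x; stone ring from 50 to 82 mm radius, its top 18 mm above the underside
- wheel_hub (a point): grip point on the axis of the wheel's round upright hub, axes of the wheel. The hub is 40 mm in diameter, from the plate to 44 mm above the underside, with a 22 mm bore right through; the point is 34 mm above the underside. With the wheel seated it is 34 mm above spindle, with the wheel resting on the stud tips 48 mm
- stand: wooden board 250 x 190 x 18 mm, fixed, where the wheel is kept; origin under its centre. A dowel of 18 mm diameter stands 24 mm above the board, 28 mm from the centre towards -x of the board, and goes up the wheel's bore: lift the wheel straight up by more than 24 mm
- rest_pivot (a point): top of the 20 mm post on the sharpener that carries the tool rest, 124 mm above the bench: a point on the upright axis about which the rest swings
- rest_knob (a point): middle of the upright knob of the tool rest: 13 to 15 mm thick, red at its top, from 132 to 176 mm above the bench, this point at 158 mm, 105 mm from the pivot axis. The rest is a flat bar 124 to 134 mm above the bench, reaching to 139 mm from the pivot
- rest (a joint): angle of the tool rest in rad: 0 = against its stop over the wheel, 1.5 = right out. It starts parked 0.95 to 1.35 out on the robot's side and grows clockwise seen from above; at 0 the bar points from the pivot along the housing's -y, passes 66 mm from the spindle axis and clears the seated wheel by 6 mm. Light friction (about 2 N at the knob); it stays where it is left
- dresser: grey dressing stick 90 x 16 x 16 mm lying on the back of the sharpener's housing, not to be disturbed; origin under its centre
- spanner: steel spanner 160 mm long lying on the wooden stand beyond the wheel, not to be disturbed; origin under its centre
- knife: knife with wooden handle, 320 mm long, not to be disturbed; origin under its bolster
- scissors: scissors with black bows, 200 mm long, not to be disturbed; origin under the pivot
- oil: amber oil bottle 42 mm across, 115 mm tall, not to be disturbed; origin under its centre
- old_wheel: grey worn wheel, flat, 124 mm across, 16 mm thick, not the one to fit, not to be disturbed; origin under its centre
- brush: bench brush 170 mm long, not to be disturbed; origin under its centre

How it is judged:
On the way, in this order (a step that is already met when the one before it is completed fails the run):
1. the wheel is down flush on the flange, over all five studs, and let go (z of wheel_hub in the frame of spindle between 0.03 and 0.0365 m and horizontal distance between wheel_hub and spindle below 0.004 m and angle between wheel_hub's own z axis and vertical below 0.04 rad and contact force between the fingers and wheel below 0.2 N and linear speed of wheel below 0.02 m/s), for 0.3 s.
2. the tool rest is swung in against its stop (value of joint rest below 0.05 rad), for 0.2 s.
At the end, for the whole second after the job is handed in: the wheel's underside is within 2.5 mm of the flange's face, centred within 4 mm and level within 0.04 rad, let go and at rest; the tool rest is within 0.05 rad of its stop over the wheel (all of step 1 and value of joint rest below 0.05 rad); the robot touches nothing.
It fails at once if the wheel is forced: more than 40 N between it and the sharpener (contact force between wheel and grinder above 40 N).
It fails at once if the sharpener or its rest is forced: more than 40 N between it and the robot (contact force between any of the fingers, the arm and grinder above 40 N).
It fails at once if the wheel is tipped more than 0.35 rad (angle between wheel_hub's own z axis and vertical above 0.35 rad).
It fails at once if a bystander is shifted more than 30 mm (distance of any of dresser, spanner, knife, scissors, oil, old_wheel, brush from where it was at the start of the episode above 0.03 m).
It also fails if it takes over 72 s, if anything falls off the work surface, if the arm or the gripper's body presses on something with over 40 N, if the wrist force passes 120 N, or if a joint passes its speed limit or range.

### The arm

A 7-joint arm with a two-finger parallel gripper is mounted at the origin on the work surface. World frame = base frame: x ahead of the robot, y to its left, z up, the work surface at z = 0. Lengths are in m, angles in rad, forces in N, time in s.
With the tool pointing down it reaches from about 0.4 to 0.85 m from the base axis. Payload 4.5 kg.
Tool frame: the origin (TCP) lies on the centre line of the jaws, within the pads' length; the fingertips stand 19 mm ahead of it and the grasp point (between the pads) is the TCP (bot.tcp_to_tips is the distance from the TCP to the fingertips, in m); z points along the fingers, y is the line along which they close (so a half turn about z gives the same grasp; the last joint's range is limited). The gripper opens to 88 mm and grips with 3 to 60 N. Pads are 18 mm wide; open, the fingers measure 123 mm over their backs; the gripper's body (75 mm by 187 mm) begins 45 mm behind the grasp point.
Start: joints at [-1.107, 0.689, -0.195, 1.565, 0.157, 0.902, -0.215], TCP at [0.26, 0.568, 0.258] pointing down, gripper open.
Joint ranges: [-3.01, 3.01], [-0.46, 2.08], [-1.47, 1.51], [0.13, 2.56], [-1, 4.14], [0.04, 2.09], [-2.66, 2.66]. Speed limits (rad/s): [2.57, 2.57, 3.14, 3.14, 3.14, 3.14, 3.14].

### API

Orientations are given as a unit quaternion [x, y, z, w].
In Python, from rig import readout, vision, ticket, bot gives the robot as it stands.
- The arm moves only by the tool step_arm, never from a script. Its argument "increments" is a list of rows, each an object of numbers: "tx", "ty", "tz": the shift along the tool's x, y, z in mm; "rx", "ry", "rz": the turn, a rotation vector about the tool's x, y, z in degrees. In form: [{"tx": .., "ty": .., "tz": .., "rx": .., "ry": .., "rz": ..}, ...]. A call has exactly 10 rows; each row is the pose to reach, as a shift and turn from the pose commanded when the call began, along the tool's axes at that moment; what a row does not reach only later rows make up. A row lasts 1/8 s, in which the tool goes at most 62.5 mm and 10.7 degrees, less where a joint would pass 70% of its speed; a pose out of reach is approached as far as the arm can. A call with a gripper value outside its range is refused whole. "gripper" is the gripper command: -1 is fully open, 1 is shut, values between are in proportion, set as the call begins (left out, the last holds). The fingers move at their own pace and stop on an object; "force" is the grip in N (left out, the last holds). Time passes only in rows, so rows that repeat a pose let the fingers close, or fill a call up. It gives the time, the measured TCP pose, the force, the opening and the grip force at its end, in the units of the state.
- readout.sense(): the state, without advancing time (a new reading comes with each control period).
- vision.grab_frame(name): name is "scene" or "top" or "wrist"; returns the picture (480x640x3 uint8, red, green, blue); there is no depth.
- vision.camera_params(name): a dict with "fovy" (degrees; the focal length in pixels is half the picture's height over the tangent of half this angle, whatever the lens; pixels are square), "cx", "cy" (the principal point, pixels), "rvec" (rotation vector, rad) and "tvec" (3), from world to camera coordinates, as OpenCV has them. Camera axes: x right, y down, z forward; pixel columns grow to the right and rows downward; lengths in m; the calibration is good to about 2 mm. A picture is of the moment at which its call begins: read the wrist's pose just before it. camera_params takes no time and is no camera call; for the wrist camera it gives the pose at the moment of the call.
- ticket.close_job(): hands the job in; it is judged then, once.
The state is a dict: "time_s": time; "joint_positions": joint angles; "dq": joint speeds; "joint_torque": joint torques, N m; "position": TCP position; "eef_rot": TCP orientation; "contact_force": force on the tool from outside, world axes, zero at the start; "moment": the same for the moment, N m; "width": opening from 0.0 (shut) to 1.0 (fully open); "grip_force": force on a finger pad.
Only numpy, scipy, OpenCV 4.12 (cv2) and the standard library are available. Lean on these libraries where they do the work, as an engineer would, in place of code of your own. Each camera call takes 0.05 s, during which the arm holds its last target. There are 200 camera calls.

## Working session

There is one attempt and no reset: what is moved stays moved. The work goes in short steps, Python scripts to look and compute and a tool call to move; the robot and the scene stay as the last step left them, time stands still between calls to the robot, and variables do not carry over. Pictures are saved under pics/ and viewed, at most 10 in all, crops included, and the job is handed in when it is done.

Besides the shell and the picture viewer there is one more tool, called after "Request:" as name(argument=value, ...) on one line, values as JSON. step_arm: Moves the arm, as the interface text tells. Its arguments: {"type":"object","properties":{"increments":{"type":"array"},"gripper":{"type":"number"},"force":{"type":"number"}},"required":["increments"]}

```bash
mkdir -p pics; ls; cat > h.py <<'E'
import numpy as np, cv2
from rig import readout, vision, ticket, bot
from scipy.spatial.transform import Rotation as R
def cam(n):
    p=vision.camera_params(n); f=240/np.tan(np.radians(p['fovy'])/2)
    return f,p['cx'],p['cy'],R.from_rotvec(p['rvec']).as_matrix(),np.array(p['tvec'])
def toplane(c,u,v,z):
    f,cx,cy,M,t=c; o=-M.T@t; d=M.T@np.array([(u-cx)/f,(v-cy)/f,1]); return o+d*(z-o[2])/d[2]
def proj(c,P):
    f,cx,cy,M,t=c; q=M@np.array(P)+t; return np.array([cx+f*q[0]/q[2],cy+f*q[1]/q[2]])
def save(n,name):
    im=vision.grab_frame(n); cv2.imwrite(f'pics/{name}.png',im[:,:,::-1]); return im
E
python3 - <<'E'
from h import *
for n in ['top','scene']:
    save(n,n+'0'); print(n,vision.camera_params(n))
s=readout.sense(); print(s)
E
```

```text
pics
top {'fovy': 51.29826921835988, 'cx': 322.0567561089972, 'cy': 246.65524829843406, 'rvec': array([ 2.17450688, -2.23085956,  0.07139164]), 'tvec': array([-0.01163046,  0.55658773,  1.43883088])}
scene {'fovy': 53.63008060470301, 'cx': 322.406883281335, 'cy': 241.18142314977962, 'rvec': array([ 0.75604518,  2.48385739, -1.27605178]), 'tvec': array([ 0.46201815, -0.07526389,  1.41332245])}
{'time_s': 0.1, 'joint_positions': array([-1.10719975,  0.68984481, -0.19454745,  1.56622944,  0.1573243 ,
        0.90249636, -0.21511291]), 'dq': array([-0.00281642, -0.00165671,  0.00036289, -0.00206222, -0.00265012,
       -0.00037688,  0.00083373]), 'joint_torque': array([-3.73547547e-03, -5.28495026e+01, -1.27165820e+00, -1.53836989e+01,
       -5.25498635e-02,  1.97631416e-03,  4.80401673e-05]), 'position': array([0.26023877, 0.56766498, 0.25702824]), 'eef_rot': array([ 2.13199972e-01,  9.77008263e-01, -7.84036823e-04, -1.08571124e-04]), 'contact_force': array([0.04435003, 0.90233051, 0.49390901]), 'moment': array([ 0.04075954, -0.01762083, -0.02512401]), 'grip_force': 0.0, 'width': 0.9997480014744997}
```

View pics/top0.png

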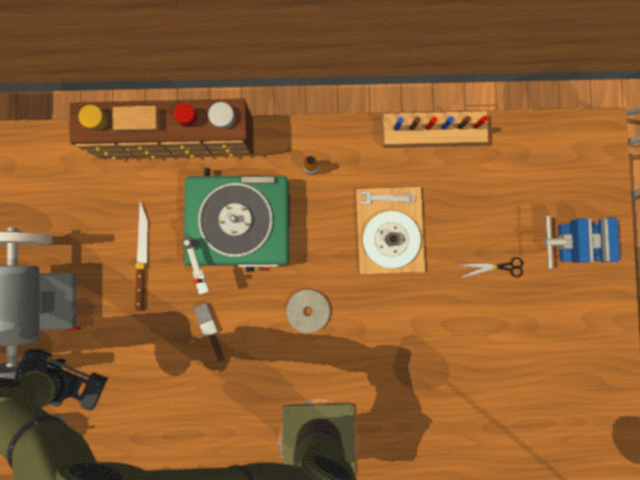

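View pics/scene0.png

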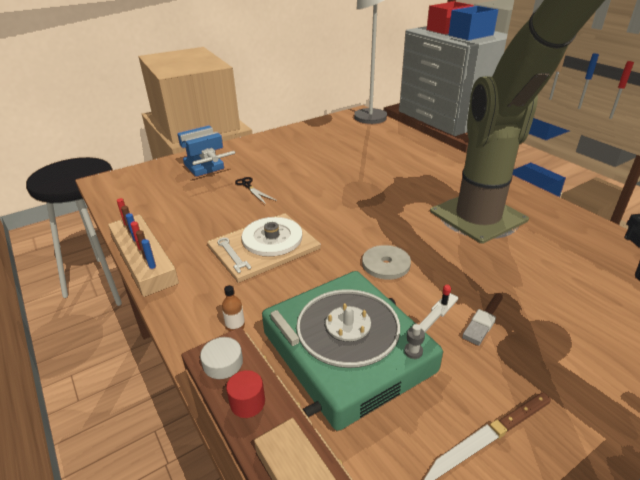

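The top view shows the sharpener's flange near (236,219), the wheel near (392,240), the rest's pivot at (189,245) and its red knob near (199,283). The scene view has the five studs clear around (348,322).

```bash
python3 - <<'E'
from h import *
im=cv2.imread('pics/top0.png'); c=cam('top'); hsv=cv2.cvtColor(im,cv2.COLOR_BGR2HSV)
def blob(mask,roi):
    m=np.zeros(mask.shape,np.uint8); x0,y0,x1,y1=roi; m[y0:y1,x0:x1]=mask[y0:y1,x0:x1]
    cs,_=cv2.findContours(m,cv2.RETR_EXTERNAL,cv2.CHAIN_APPROX_NONE); return max(cs,key=cv2.contourArea)
white=((hsv[...,1]<60)&(hsv[...,2]>150)).astype(np.uint8)*255
w=blob(white,(350,207,430,275)); e=cv2.fitEllipse(cv2.convexHull(w)); print('wheel',e,toplane(c,*e[0],.036))
g=((hsv[...,0]>60)&(hsv[...,0]<95)&(hsv[...,1]>90)).astype(np.uint8)*255
gb=blob(g,(170,160,300,280)); r=cv2.minAreaRect(gb); print('housing',r,[toplane(c,*p,.085).round(3) for p in cv2.boxPoints(r)])
# stone-ring rim circle
f=blob(white,(210,195,260,245)); e=cv2.fitEllipse(cv2.convexHull(f)); print('flange',e,toplane(c,*e[0],.1))
red=(((hsv[...,0]<8)|(hsv[...,0]>172))&(hsv[...,1]>150)&(hsv[...,2]>90)).astype(np.uint8)*255
k=blob(red,(185,265,215,300)); m=k.reshape(-1,2).mean(0); print('knob',m,toplane(c,*m,.176))
print('pivot',toplane(c,189,245,.13))
st=blob(((hsv[...,2]>165)).astype(np.uint8)*255,(350,180,432,280)); r=cv2.minAreaRect(st); print('stand',r,toplane(c,*r[0],.018))
E
```

```text
wheel ((391.3777160644531, 239.18841552734375), (56.46263885498047, 57.383750915527344), 106.09273529052734) [ 0.57144555 -0.22506304  0.036     ]
housing ((236.5, 219.5), (87.0, 101.0), 90.0) [array([0.758, 0.348, 0.085]), array([0.752, 0.068, 0.085]), array([0.51 , 0.073, 0.085]), array([0.517, 0.35 , 0.085])]
flange ((234.33428955078125, 218.93356323242188), (31.78990936279297, 32.34463882446289), 58.362037658691406) [0.63377221 0.21342614 0.1       ]
knob [196.14285714 280.57142857] [0.4690439  0.30173939 0.176     ]
pivot [0.56365235 0.33036704 0.13      ]
stand ((390.5, 229.5), (99.0, 81.0), 90.0) [ 0.60085648 -0.22621959  0.018     ]
```

```bash
cat >> h.py <<'E'
def inc(P,yaw=None):
    """mm/deg in tool axes from now to world P with tool down, tool-x heading yaw (deg)"""
    s=readout.sense(); T=R.from_quat(s['eef_rot']); d=T.inv().apply(np.array(P)-s['position'])*1000
    x=T.apply([1,0,0]); h=np.degrees(np.arctan2(x[1],x[0])); yaw=h if yaw is None else yaw
    g=R.from_euler('z',yaw,degrees=True)*R.from_euler('x',180,degrees=True)
    print('t',s['time_s'],'pos',s['position'].round(4),'heading',h.round(2),'inc',d.round(1),(T.inv()*g).as_rotvec(degrees=True).round(2))
E
python3 - <<'E'
from h import *
s=readout.sense(); T=R.from_quat(s['eef_rot']); c=cam('wrist'); o=-c[3].T@c[4]
print('cam in tool',T.inv().apply(o-s['position']), 'cam axes in tool', T.inv().apply(c[3]).round(3)); print(vision.camera_params('wrist')['fovy'])
inc([.60,.213,.36],180); inc([.60,.213,.36],90)
E
```

```text
cam in tool [ 0.07995563 -0.00049773 -0.12604462] cam axes in tool [[-0.001  1.    -0.001]
 [-0.951 -0.001 -0.31 ]
 [-0.31   0.001  0.951]]
71.25560442078459
t 0.1 pos [0.2602 0.5677 0.257 ] heading 155.38 inc [-456.6 -181.  -102.6] [-9.000e-02 -1.000e-02 -2.462e+01]
t 0.1 pos [0.2602 0.5677 0.257 ] heading 155.38 inc [-456.6 -181.  -102.6] [-8.000e-02  6.000e-02  6.538e+01]
```

```bash
python3 - <<'E'
from h import *
inc([.62,.213,.31],180)
E
```

```text
t 0.1 pos [0.2602 0.5677 0.257 ] heading 155.38 inc [-474.8 -172.6  -52.6] [-9.000e-02 -1.000e-02 -2.462e+01]
```

Request:
step_arm(increments=[{"tx": -20,"ty": -7,"tz": -20,"rz": -1},{"tx": -65,"ty": -23,"tz": -40,"rz": -4},{"tx": -120,"ty": -43,"tz": -53,"rz": -7},{"tx": -180,"ty": -65,"tz": -53,"rz": -10},{"tx": -240,"ty": -87,"tz": -53,"rz": -14},{"tx": -300,"ty": -109,"tz": -53,"rz": -17},{"tx": -360,"ty": -131,"tz": -53,"rz": -20},{"tx": -415,"ty": -151,"tz": -53,"rz": -22},{"tx": -455,"ty": -166,"tz": -53,"rz": -24},{"tx": -475,"ty": -173,"tz": -53,"rz": -24.6}], gripper=0.0, force=25)

```text
$.increments[0]: bad value
```

```bash
python3 - <<'E'
from h import *
import pickle
inc([.62,.213,.31],180); s=readout.sense(); print(s['dq'].round(3),s['width'])
c=cam('wrist'); im=save('wrist','w1'); pickle.dump(c,open('w1.pkl','wb'))
print(proj(c,[.634,.213,.1]))
E
```

```text
t 0.1 pos [0.2602 0.5677 0.257 ] heading 155.38 inc [-474.8 -172.6  -52.6] [-9.000e-02 -1.000e-02 -2.462e+01]
[-0.003 -0.002  0.    -0.002 -0.003 -0.     0.001] 0.9997480014744997
[200.44546503 581.10022112]
```

View pics/w1.png

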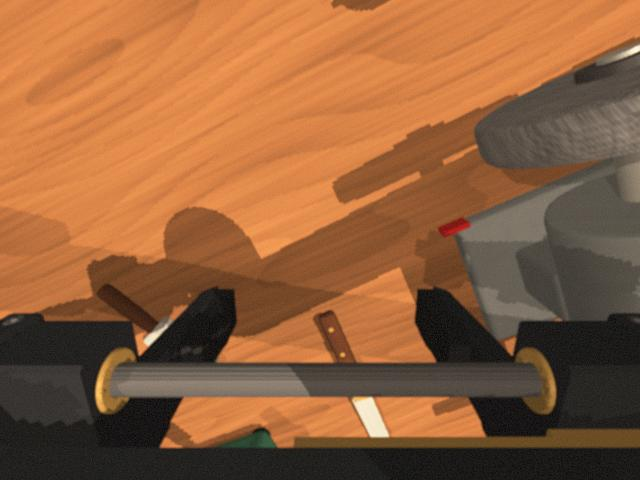

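```bash
python3 - <<'E'
from h import *
inc([.69,.213,.31],180)
E
```

```text
t 0.15 pos [0.2603 0.5677 0.2571] heading 155.38 inc [-538.4 -143.5  -52.6] [-8.000e-02 -1.000e-02 -2.462e+01]
```

Request:
step_arm(increments=[{"tx": -20,"ty": -6,"tz": -20,"rx": 0,"ry": 0,"rz": -1},{"tx": -70,"ty": -20,"tz": -40,"rx": 0,"ry": 0,"rz": -4},{"tx": -130,"ty": -35,"tz": -53,"rx": 0,"ry": 0,"rz": -7},{"tx": -190,"ty": -50,"tz": -53,"rx": 0,"ry": 0,"rz": -10},{"tx": -250,"ty": -66,"tz": -53,"rx": 0,"ry": 0,"rz": -14},{"tx": -310,"ty": -82,"tz": -53,"rx": 0,"ry": 0,"rz": -17},{"tx": -370,"ty": -98,"tz": -53,"rx": 0,"ry": 0,"rz": -20},{"tx": -430,"ty": -114,"tz": -53,"rx": 0,"ry": 0,"rz": -22},{"tx": -485,"ty": -129,"tz": -53,"rx": 0,"ry": 0,"rz": -24},{"tx": -538,"ty": -143,"tz": -53,"rx": 0,"ry": 0,"rz": -24.6}], gripper=0.0, force=25)

```text
time_s: 1.4
position: [0.6911, 0.2121, 0.3103]
eef_rot: [0.0, 1.0, -0.0, -0.0]
contact_force: [1.2, 0.9, -0.1]
width: 0.503
grip_force: 0.0
```

```bash
python3 - <<'E'
from h import *
import pickle
inc([.69,.213,.31],180); s=readout.sense(); print(s['dq'].round(3),s['width'])
c=cam('wrist'); im=save('wrist','w1'); pickle.dump(c,open('w1.pkl','wb'))
print(proj(c,[.634,.213,.1]))
E
```

```text
t 1.4 pos [0.6911 0.2121 0.3103] heading 179.97 inc [1.1 0.9 0.3] [-0.01 -0.04 -0.03]
[ 0.432  0.397 -0.008 -0.901  0.046  0.493  0.707] 0.5028184903933934
[326.52127308 156.83435373]
```

View pics/w1.png

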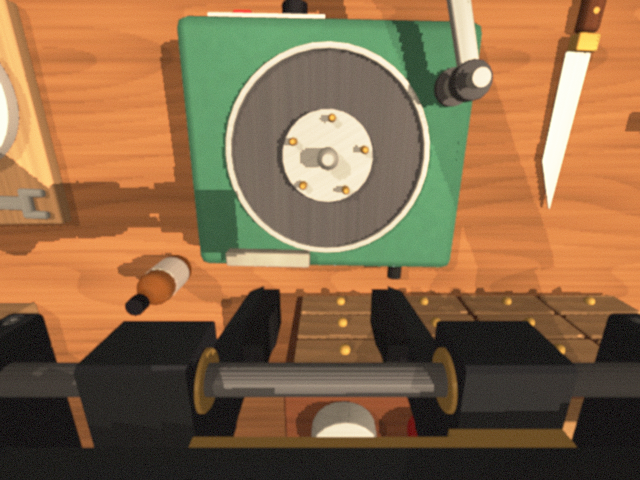

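The wrist view shows the five brass studs at about (332,118), (365,150), (346,190), (302,185), (292,141), the nose at (328,159), and the pivot's cap at (480,76). The arm was still settling, so I measure on a fresh frame.

```bash
python3 - <<'E'
from h import *
inc([.69,.213,.31],180); c=cam('wrist'); im=save('wrist','w2'); print(readout.sense()['dq'].round(2).tolist())
c=cam('wrist'); im=save('wrist','w2')
hsv=cv2.cvtColor(im,cv2.COLOR_RGB2HSV); m=((hsv[...,0]>8)&(hsv[...,0]<30)&(hsv[...,1]>110)).astype(np.uint8)*255
roi=np.zeros_like(m); u,v=proj(c,[.634,.213,.1]).astype(int); cv2.circle(roi,(int(u),int(v)),60,255,-1)
n,l,st,ce=cv2.connectedComponentsWithStats(m&roi)
P=[]
for i in range(1,n):
    if st[i,4]>15:
        p=toplane(c,*ce[i],.1125); P.append(p[:2]); print(ce[i].round(1),st[i,4],p.round(4))
P=np.array(P)
# circle centre via lsq
A=np.c_[2*P,np.ones(len(P))]; x=np.linalg.lstsq(A,(P**2).sum(1),rcond=None)[0]; print('centre',x[:2],'r',np.sqrt(x[2]+x[:2]@x[:2]))
d=P-x[:2]; a=np.degrees(np.arctan2(d[:,1],d[:,0])); print('ang mod 72',(a%72).round(2))
w=((hsv[...,1]<60)&(hsv[...,2]>150)).astype(np.uint8)*255&roi
cs,_=cv2.findContours(w,cv2.RETR_EXTERNAL,cv2.CHAIN_APPROX_NONE); e=cv2.fitEllipse(cv2.convexHull(max(cs,key=cv2.contourArea))); print('flange',e,toplane(c,*e[0],.1))
g=((hsv[...,0]>60)&(hsv[...,0]<95)&(hsv[...,1]>90)).astype(np.uint8)*255
cs,_=cv2.findContours(g,cv2.RETR_EXTERNAL,cv2.CHAIN_APPROX_NONE); k=max(cs,key=cv2.contourArea)
pts=np.array([toplane(c,*q,.085)[:2] for q in k.reshape(-1,2)],np.float32); print('housing',cv2.minAreaRect(pts))
print('pivot',toplane(c,480,76,.134))
inc([.634,-.225,.31],180)
E
```

```text
t 1.45 pos [0.6973 0.203  0.3093] heading 179.39 inc [ 7.4  9.9 -0.8] [-0.42  0.28 -0.61]
[-0.06, -0.03, -0.07, 0.09, -0.05, -0.02, -0.05]
[339.  112.2] 47 [0.5984 0.2174 0.1125]
[299.6 136.7] 51 [0.619  0.1812 0.1125]
[372.1 144. ] 51 [0.6263 0.248  0.1125]
[310. 181.] 45 [0.6596 0.1897 0.1125]
[353.1 185.2] 46 [0.6641 0.231  0.1125]
centre [0.63346507 0.21345432] r 0.035321437949770614
ang mod 72 [29.53 29.84 29.78 29.75 29.78]
flange ((334.9735107421875, 149.75694274902344), (90.50572204589844, 94.55230712890625), 6.1330084800720215) [0.63164513 0.21398313 0.1       ]
housing ((0.6338085532188416, 0.21341979503631592), (0.2766495943069458, 0.23951497673988342), 88.92477416992188)
pivot [0.57337752 0.33117133 0.134     ]
t 1.55 pos [0.6921 0.2096 0.3093] heading 179.59 inc [ 5.49e+01 -4.35e+02  4.00e-01] [-0.15 -0.01 -0.41]
```

Request:
step_arm(increments=[{"tx": 2,"ty": -20,"tz": 0,"rx": 0,"ry": 0,"rz": 0},{"tx": 8,"ty": -65,"tz": 0,"rx": 0,"ry": 0,"rz": 0},{"tx": 15,"ty": -120,"tz": 0,"rx": 0,"ry": 0,"rz": 0},{"tx": 24,"ty": -180,"tz": 0,"rx": 0,"ry": 0,"rz": 0},{"tx": 32,"ty": -240,"tz": 0,"rx": 0,"ry": 0,"rz": 0},{"tx": 40,"ty": -300,"tz": 0,"rx": 0,"ry": 0,"rz": 0},{"tx": 48,"ty": -360,"tz": 0,"rx": 0,"ry": 0,"rz": 0},{"tx": 52,"ty": -410,"tz": 0,"rx": 0,"ry": 0,"rz": 0},{"tx": 55,"ty": -435,"tz": 0,"rx": 0,"ry": 0,"rz": 0},{"tx": 55,"ty": -435,"tz": 0,"rx": 0,"ry": 0,"rz": 0}])

```text
time_s: 2.8
position: [0.6332, -0.2232, 0.3108]
eef_rot: [0.002, 1.0, -0.001, -0.0]
contact_force: [-0.2, 0.7, 0.0]
width: 0.502
grip_force: 0.0
```

```bash
python3 - <<'E'
from h import *
import pickle
for i in range(4): vision.grab_frame('wrist')
inc([.634,-.225,.31],180); print(readout.sense()['dq'].round(2).tolist())
c=cam('wrist'); im=save('wrist','w3'); pickle.dump(c,open('w3.pkl','wb'))
hsv=cv2.cvtColor(im,cv2.COLOR_RGB2HSV); print(proj(c,[.5714,-.225,.036]))
E
```

```text
t 3.0 pos [ 0.635 -0.218  0.311] heading -179.8 inc [ 1.1 -7.   1. ] [0.09 0.02 0.2 ]
[-0.0, 0.0, 0.01, -0.01, 0.01, 0.0, 0.0]
[319.20155436 146.83781101]
```

View pics/w3.png

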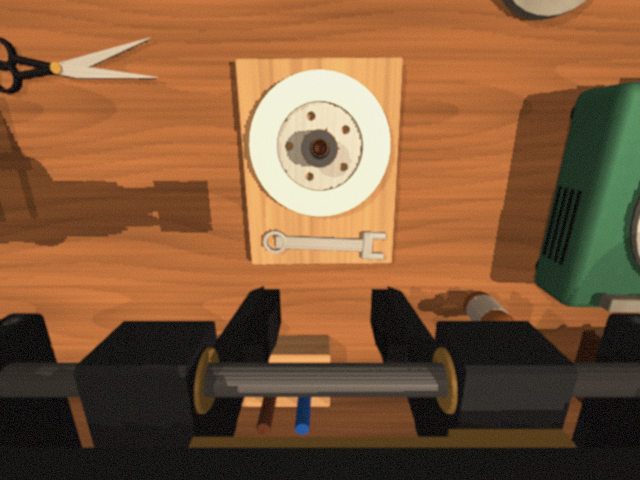

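Five dark holes show at about (311,116), (346,129), (344,167), (309,176), (290,146), with the wheel's rim centred near (320,143) and the hub top at (320,148).

```bash
python3 - <<'E'
from h import *
c=cam('wrist'); im=save('wrist','w4'); inc([.634,-.225,.31],180)
hsv=cv2.cvtColor(im,cv2.COLOR_RGB2HSV); gray=im.max(2)
u,v=proj(c,[.5714,-.225,.036]); roi=np.zeros(gray.shape,np.uint8); cv2.circle(roi,(int(u),int(v)),85,255,-1)
w=((hsv[...,1]<50)&(hsv[...,2]>190)).astype(np.uint8)*255&roi
cs,_=cv2.findContours(w,cv2.RETR_EXTERNAL,cv2.CHAIN_APPROX_NONE); k=cv2.convexHull(max(cs,key=cv2.contourArea))
e=cv2.fitEllipse(k); W=toplane(c,*e[0],.036); print('rim',e,W)
Q=np.array([toplane(c,*q,.036)[:2] for q in k.reshape(-1,2)]); print('rim r',np.linalg.norm(Q-W[:2],axis=1).mean())
m=np.zeros_like(gray); m[(hsv[...,1]>75)&(gray<190)]=255
r2=np.zeros_like(m); cu,cv=proj(c,[W[0],W[1],.03]); cv2.circle(r2,(int(cu),int(cv)),40,255,-1); 
n,l,st,ce=cv2.connectedComponentsWithStats(m&r2); P=[]
for i in range(1,n):
    if st[i,4]<8: continue
    p=toplane(c,*ce[i],.029); r=np.linalg.norm(p[:2]-W[:2]); print(ce[i].round(1),st[i,4],p.round(4),r.round(4))
    if abs(r-.036)<.006: P.append(p[:2])
P=np.array(P);A=np.c_[2*P,np.ones(len(P))]; x=np.linalg.lstsq(A,(P**2).sum(1),rcond=None)[0]; print('centre',x[:2],'r',np.sqrt(x[2]+x[:2]@x[:2]))
d=P-x[:2]; print('ang mod 72',(np.degrees(np.arctan2(d[:,1],d[:,0]))%72).round(2))
E
```

```text
t 3.1 pos [ 0.6351 -0.2187  0.3109] heading -179.84 inc [ 1.1 -6.3  0.9] [0.05 0.01 0.16]
rim ((319.7911376953125, 142.34913635253906), (139.98487854003906, 145.22891235351562), 175.7871551513672) [ 0.56647916 -0.22466969  0.036     ]
rim r 0.0806293942627452
[311.6 115.6] 52 [ 0.5374 -0.234   0.029 ] 0.0305
[346.1 129. ] 49 [ 0.5518 -0.1944  0.029 ] 0.0336
[329.8 134. ] 28 [ 0.5574 -0.2131  0.029 ] 0.0147
[311.  131.3] 14 [ 0.5544 -0.2349  0.029 ] 0.0158
[305.1 135.2] 12 [ 0.5588 -0.2418  0.029 ] 0.0188
[319.7 147.3] 318 [ 0.5722 -0.2248  0.029 ] 0.0057
[289.7 145.8] 64 [ 0.5706 -0.26    0.029 ] 0.0356
[337.4 147.7] 16 [ 0.5726 -0.204   0.029 ] 0.0215
[301.1 150.9] 8 [ 0.5764 -0.2468  0.029 ] 0.0242
[335.1 156.2] 9 [ 0.5824 -0.2067  0.029 ] 0.024
[343.7 166. ] 45 [ 0.5937 -0.1963  0.029 ] 0.0393
[310.3 175.9] 37 [ 0.6055 -0.2363  0.029 ] 0.0407
centre [ 0.57171996 -0.22428546] r 0.03575979019271432
ang mod 72 [51.81 51.59 52.23 51.79 52.49]
```

```bash
python3 - <<'E'
from h import *
c=cam('wrist'); print(toplane(c,319.7,147.3,.062)); inc([.5717,-.2243,.12],180)
E
```

```text
[ 0.57082356 -0.22492604  0.062     ]
t 3.1 pos [ 0.6351 -0.2187  0.3109] heading -179.84 inc [ 63.4  -5.6 190.9] [0.05 0.01 0.16]
```

Request:
step_arm(increments=[{"tx": 8,"ty": 0,"tz": 10,"rx": 0,"ry": 0,"rz": 0},{"tx": 20,"ty": -1,"tz": 40,"rx": 0,"ry": 0,"rz": 0},{"tx": 35,"ty": -2,"tz": 85,"rx": 0,"ry": 0,"rz": 0},{"tx": 50,"ty": -2,"tz": 130,"rx": 0,"ry": 0,"rz": 0},{"tx": 60,"ty": -3,"tz": 165,"rx": 0,"ry": 0,"rz": 0},{"tx": 63,"ty": -3,"tz": 185,"rx": 0,"ry": 0,"rz": 0},{"tx": 63,"ty": -3,"tz": 190,"rx": 0,"ry": 0,"rz": 0},{"tx": 63,"ty": -3,"tz": 190,"rx": 0,"ry": 0,"rz": 0},{"tx": 63,"ty": -3,"tz": 190,"rx": 0,"ry": 0,"rz": 0},{"tx": 63,"ty": -3,"tz": 190,"rx": 0,"ry": 0,"rz": 0}], gripper=-0.3)

```text
time_s: 4.35
position: [0.5724, -0.224, 0.1216]
eef_rot: [0.0, 1.0, -0.0, 0.001]
contact_force: [0.1, -0.2, 0.1]
width: 0.649
grip_force: 0.0
```

```bash
python3 - <<'E'
from h import *
inc([.5715,-.2246,.055],180);print(readout.sense()['dq'].round(3).tolist(),readout.sense()['contact_force'])
E
```

```text
t 4.35 pos [ 0.5724 -0.224   0.1216] heading 179.98 inc [ 1.  -0.6 66.6] [-0.02  0.1  -0.02]
[0.001, 0.003, 0.001, 0.005, -0.001, 0.0, 0.002] [ 0.06702366 -0.24947733  0.07500906]
```

Request:
step_arm(increments=[{"tx": 0.5,"ty": -0.3,"tz": 10,"rx": 0,"ry": 0,"rz": 0},{"tx": 1,"ty": -0.5,"tz": 28,"rx": 0,"ry": 0,"rz": 0},{"tx": 1,"ty": -0.5,"tz": 46,"rx": 0,"ry": 0,"rz": 0},{"tx": 1,"ty": -0.5,"tz": 58,"rx": 0,"ry": 0,"rz": 0},{"tx": 1,"ty": -0.5,"tz": 64,"rx": 0,"ry": 0,"rz": 0},{"tx": 1,"ty": -0.5,"tz": 66,"rx": 0,"ry": 0,"rz": 0},{"tx": 1,"ty": -0.5,"tz": 66,"rx": 0,"ry": 0,"rz": 0},{"tx": 1,"ty": -0.5,"tz": 66,"rx": 0,"ry": 0,"rz": 0},{"tx": 1,"ty": -0.5,"tz": 66,"rx": 0,"ry": 0,"rz": 0},{"tx": 1,"ty": -0.5,"tz": 66,"rx": 0,"ry": 0,"rz": 0}])

```text
time_s: 5.6
position: [0.5708, -0.2245, 0.0549]
eef_rot: [0.0, 1.0, -0.0, 0.0]
contact_force: [0.9, 0.7, 0.4]
width: 0.651
grip_force: 0.0
```

Request:
step_arm(increments=[{"tx": 0,"ty": 0,"tz": 0,"rx": 0,"ry": 0,"rz": 0},{"tx": 0,"ty": 0,"tz": 0,"rx": 0,"ry": 0,"rz": 0},{"tx": 0,"ty": 0,"tz": 0,"rx": 0,"ry": 0,"rz": 0},{"tx": 0,"ty": 0,"tz": 0,"rx": 0,"ry": 0,"rz": 0},{"tx": 0,"ty": 0,"tz": -5,"rx": 0,"ry": 0,"rz": 0},{"tx": 0,"ty": 0,"tz": -15,"rx": 0,"ry": 0,"rz": 0},{"tx": 0,"ty": 0,"tz": -30,"rx": 0,"ry": 0,"rz": 0},{"tx": 0,"ty": 0,"tz": -45,"rx": 0,"ry": 0,"rz": 0},{"tx": 0,"ty": 0,"tz": -55,"rx": 0,"ry": 0,"rz": 0},{"tx": 0,"ty": 0,"tz": -60,"rx": 0,"ry": 0,"rz": 0}], gripper=1, force=40)

```text
time_s: 6.85
position: [0.571, -0.2245, 0.1158]
eef_rot: [0.0, 1.0, -0.0, 0.001]
contact_force: [1.1, -0.7, -7.4]
width: 0.439
grip_force: 40.0
```

```bash
python3 - <<'E'
from h import *
inc([.6335,.2134,.25],157.7);s=readout.sense();print(s['dq'].round(3).tolist(),s['contact_force'],s['moment'],s['grip_force'],s['width']*88)
E
```

```text
t 6.85 pos [ 0.571  -0.2245  0.1158] heading 179.97 inc [ -62.4  437.9 -134.3] [-0.    0.07 22.27]
[0.012, -0.043, -0.023, -0.007, -0.025, 0.073, 0.021] [ 1.07975675 -0.67274014 -7.37547521] [-0.0029293  -0.04786996 -0.01750433] 40.000000017551486 38.60408667414149
```

Request:
step_arm(increments=[{"tx": 0,"ty": 5,"tz": -20,"rx": 0,"ry": 0,"rz": 0},{"tx": -3,"ty": 20,"tz": -50,"rx": 0,"ry": 0,"rz": 1},{"tx": -8,"ty": 50,"tz": -85,"rx": 0,"ry": 0,"rz": 3},{"tx": -14,"ty": 95,"tz": -112,"rx": 0,"ry": 0,"rz": 6},{"tx": -20,"ty": 145,"tz": -128,"rx": 0,"ry": 0,"rz": 9},{"tx": -28,"ty": 195,"tz": -134,"rx": 0,"ry": 0,"rz": 12},{"tx": -36,"ty": 245,"tz": -134,"rx": 0,"ry": 0,"rz": 15},{"tx": -43,"ty": 295,"tz": -134,"rx": 0,"ry": 0,"rz": 18},{"tx": -50,"ty": 340,"tz": -134,"rx": 0,"ry": 0,"rz": 20},{"tx": -56,"ty": 380,"tz": -134,"rx": 0,"ry": 0,"rz": 22}])

```text
time_s: 8.1
position: [0.626, 0.1585, 0.2495]
eef_rot: [0.19, 0.982, 0.001, -0.0]
contact_force: [0.7, -0.8, -6.8]
width: 0.438
grip_force: 40.0
```

```bash
python3 - <<'E'
from h import *
inc([.6335,.2134,.25],157.7)
E
```

```text
t 8.1 pos [0.626  0.1585 0.2495] heading 158.04 inc [13.6 53.7 -0.5] [ 0.05 -0.06  0.34]
```

Request:
step_arm(increments=[{"tx": 5,"ty": 20,"tz": 0,"rx": 0,"ry": 0,"rz": 0.2},{"tx": 10,"ty": 38,"tz": 0,"rx": 0,"ry": 0,"rz": 0.3},{"tx": 13,"ty": 49,"tz": 0,"rx": 0,"ry": 0,"rz": 0.3},{"tx": 14.5,"ty": 54,"tz": 0,"rx": 0,"ry": 0,"rz": 0.3},{"tx": 15,"ty": 55,"tz": 0,"rx": 0,"ry": 0,"rz": 0.3},{"tx": 15,"ty": 55,"tz": 0,"rx": 0,"ry": 0,"rz": 0.3},{"tx": 15,"ty": 55,"tz": 0,"rx": 0,"ry": 0,"rz": 0.3},{"tx": 15,"ty": 55,"tz": 0,"rx": 0,"ry": 0,"rz": 0.3},{"tx": 15,"ty": 55,"tz": 0,"rx": 0,"ry": 0,"rz": 0.3},{"tx": 15,"ty": 55,"tz": 0,"rx": 0,"ry": 0,"rz": 0.3}])

```text
time_s: 9.35
position: [0.6336, 0.2121, 0.2487]
eef_rot: [0.194, 0.981, 0.0, -0.0]
contact_force: [-0.1, 0.3, -6.6]
width: 0.435
grip_force: 40.0
```

```bash
python3 - <<'E'
from h import *
import pickle
inc([.6335,.2134,.19],157.7); s=readout.sense(); print(s['dq'].round(3).tolist())
c=cam('wrist'); im=save('wrist','w5'); pickle.dump(c,open('w5.pkl','wb'))
E
```

```text
t 9.35 pos [0.6336 0.2121 0.2487] heading 157.67 inc [ 0.6  1.2 58.7] [ 0.   -0.   -0.03]
[-0.0, -0.0, -0.0, 0.001, 0.001, 0.001, -0.001]
```

View pics/w5.png

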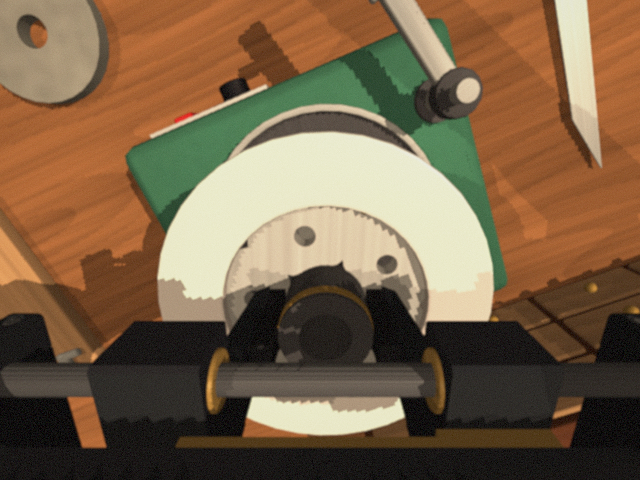

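The held wheel is level, with two holes visible at (305,236) and (387,264). I use these to check its angle and centre.

```bash
python3 - <<'E'
from h import *
import pickle
c=pickle.load(open('w5.pkl','rb')); im=cv2.imread('pics/w5.png'); g=cv2.cvtColor(im,cv2.COLOR_BGR2GRAY)
H=[]
for u,v in [(305,236),(387,264)]:
    x0,y0=u-16,v-16; p=cv2.GaussianBlur(g[y0:y0+32,x0:x0+32],(3,3),0); m=(p<150).astype(np.uint8)
    n,l,st,ce=cv2.connectedComponentsWithStats(m); i=1+np.argmin([np.linalg.norm(q-16) for q in ce[1:]])
    q=ce[i]+[x0,y0]; H.append(toplane(c,*q,.2232)[:2]); print(q.round(1),st[i],H[-1].round(4))
H=np.array(H); mid=H.mean(0); d=H[1]-H[0]; L=np.linalg.norm(d); print('chord',L,'exp',2*.036*np.sin(np.radians(36)))
n=np.array([-d[1],d[0]])/L; T=np.array([.6336,.2121]); 
if n@(T-mid)<0:n=-n
C=mid+n*.036*np.cos(np.radians(36)); print('centre',C,'TCP',T); a=H-C; print('ang',(np.degrees(np.arctan2(a[:,1],a[:,0]))%72))
hsv=cv2.cvtColor(im,cv2.COLOR_BGR2HSV); w=((hsv[...,1]<45)&(hsv[...,2]>200)).astype(np.uint8)*255
cs,_=cv2.findContours(w,cv2.RETR_EXTERNAL,cv2.CHAIN_APPROX_NONE); k=max(cs,key=cv2.contourArea).reshape(-1,2)
Q=np.array([toplane(c,*q,.2297)[:2] for q in k]); r=np.linalg.norm(Q-C,axis=1); Q=Q[(r>.076)]
A=np.c_[2*Q,np.ones(len(Q))]; x=np.linalg.lstsq(A,(Q**2).sum(1),rcond=None)[0]; print('rim',len(Q),x[:2],np.sqrt(x[2]+x[:2]@x[:2]))
E
```

```text
[304.5 235.8] [  6   6  20  20 316] [0.5989 0.2153]
[386.5 264.1] [  6   7  20  19 310] [0.6274 0.2465]
chord 0.04220920744977721 exp 0.04232053816505806
centre [0.63468726 0.21129509] TCP [0.6336 0.2121]
ang [29.55019215 29.69367085]
rim 453 [0.63330445 0.21203469] 0.0794417698174045
```

Request:
step_arm(increments=[{"tx": 0.5,"ty": 1,"tz": 6,"rx": 0,"ry": 0,"rz": 0},{"tx": 0.5,"ty": 1.2,"tz": 20,"rx": 0,"ry": 0,"rz": 0},{"tx": 0.5,"ty": 1.2,"tz": 38,"rx": 0,"ry": 0,"rz": 0},{"tx": 0.5,"ty": 1.2,"tz": 54,"rx": 0,"ry": 0,"rz": 0},{"tx": 0.5,"ty": 1.2,"tz": 64,"rx": 0,"ry": 0,"rz": 0},{"tx": 0.5,"ty": 1.2,"tz": 70,"rx": 0,"ry": 0,"rz": 0},{"tx": 0.5,"ty": 1.2,"tz": 74,"rx": 0,"ry": 0,"rz": 0},{"tx": 0.5,"ty": 1.2,"tz": 77,"rx": 0,"ry": 0,"rz": 0},{"tx": 0.5,"ty": 1.2,"tz": 80,"rx": 0,"ry": 0,"rz": 0},{"tx": 0.5,"ty": 1.2,"tz": 82,"rx": 0,"ry": 0,"rz": 0}])

```text
time_s: 10.65
position: [0.6337, 0.2135, 0.1667]
eef_rot: [0.194, 0.981, 0.0, 0.0]
contact_force: [-0.9, -1.1, -6.6]
width: 0.436
grip_force: 40.0
```

Request:
step_arm(increments=[{"tx": 0,"ty": 0,"tz": 1.5,"rx": 0,"ry": 0,"rz": 0},{"tx": 0,"ty": 0,"tz": 3,"rx": 0,"ry": 0,"rz": 0},{"tx": 0,"ty": 0,"tz": 4.5,"rx": 0,"ry": 0,"rz": 0},{"tx": 0,"ty": 0,"tz": 6,"rx": 0,"ry": 0,"rz": 0},{"tx": 0,"ty": 0,"tz": 7.5,"rx": 0,"ry": 0,"rz": 0},{"tx": 0,"ty": 0,"tz": 9,"rx": 0,"ry": 0,"rz": 0},{"tx": 0,"ty": 0,"tz": 10,"rx": 0,"ry": 0,"rz": 0},{"tx": 0,"ty": 0,"tz": 11,"rx": 0,"ry": 0,"rz": 0},{"tx": 0,"ty": 0,"tz": 12,"rx": 0,"ry": 0,"rz": 0},{"tx": 0,"ty": 0,"tz": 12,"rx": 0,"ry": 0,"rz": 0}])

```text
time_s: 11.9
position: [0.6335, 0.2136, 0.1546]
eef_rot: [0.194, 0.981, 0.0, -0.0]
contact_force: [-0.3, 0.7, -7.2]
width: 0.435
grip_force: 40.0
```

No contact so far; the bore is on the nose. Feeling down onto the studs.

Request:
step_arm(increments=[{"tx": 0,"ty": 0,"tz": 1,"rx": 0,"ry": 0,"rz": 0},{"tx": 0,"ty": 0,"tz": 2,"rx": 0,"ry": 0,"rz": 0},{"tx": 0,"ty": 0,"tz": 3,"rx": 0,"ry": 0,"rz": 0},{"tx": 0,"ty": 0,"tz": 4,"rx": 0,"ry": 0,"rz": 0},{"tx": 0,"ty": 0,"tz": 5,"rx": 0,"ry": 0,"rz": 0},{"tx": 0,"ty": 0,"tz": 5.5,"rx": 0,"ry": 0,"rz": 0},{"tx": 0,"ty": 0,"tz": 6,"rx": 0,"ry": 0,"rz": 0},{"tx": 0,"ty": 0,"tz": 6.5,"rx": 0,"ry": 0,"rz": 0},{"tx": 0,"ty": 0,"tz": 7,"rx": 0,"ry": 0,"rz": 0},{"tx": 0,"ty": 0,"tz": 7,"rx": 0,"ry": 0,"rz": 0}])

```text
time_s: 13.15
position: [0.6336, 0.2136, 0.1477]
eef_rot: [0.194, 0.981, 0.0, -0.0]
contact_force: [-0.3, 1.0, -6.4]
width: 0.436
grip_force: 40.0
```

Request:
step_arm(increments=[{"tx": 0,"ty": 0,"tz": 1,"rx": 0,"ry": 0,"rz": 0},{"tx": 0,"ty": 0,"tz": 2,"rx": 0,"ry": 0,"rz": 0},{"tx": 0,"ty": 0,"tz": 3,"rx": 0,"ry": 0,"rz": 0},{"tx": 0,"ty": 0,"tz": 4,"rx": 0,"ry": 0,"rz": 0},{"tx": 0,"ty": 0,"tz": 5,"rx": 0,"ry": 0,"rz": 0},{"tx": 0,"ty": 0,"tz": 6,"rx": 0,"ry": 0,"rz": 0},{"tx": 0,"ty": 0,"tz": 7,"rx": 0,"ry": 0,"rz": 0},{"tx": 0,"ty": 0,"tz": 8,"rx": 0,"ry": 0,"rz": 0},{"tx": 0,"ty": 0,"tz": 8.5,"rx": 0,"ry": 0,"rz": 0},{"tx": 0,"ty": 0,"tz": 8.5,"rx": 0,"ry": 0,"rz": 0}])

```text
time_s: 14.4
position: [0.6335, 0.2136, 0.1392]
eef_rot: [0.194, 0.981, 0.0, -0.0]
contact_force: [-1.8, 1.9, -5.8]
width: 0.438
grip_force: 40.0
```

Request:
step_arm(increments=[{"tx": 0,"ty": 0,"tz": 0.5,"rx": 0,"ry": 0,"rz": 0},{"tx": 0,"ty": 0,"tz": 1,"rx": 0,"ry": 0,"rz": 0},{"tx": 0,"ty": 0,"tz": 1.5,"rx": 0,"ry": 0,"rz": 0},{"tx": 0,"ty": 0,"tz": 1.8,"rx": 0,"ry": 0,"rz": 0},{"tx": 0,"ty": 0,"tz": 2,"rx": 0,"ry": 0,"rz": 0},{"tx": 0,"ty": 0,"tz": 2,"rx": 0,"ry": 0,"rz": 0},{"tx": 0,"ty": 0,"tz": 2,"rx": 0,"ry": 0,"rz": 0},{"tx": 0,"ty": 0,"tz": 2,"rx": 0,"ry": 0,"rz": 0},{"tx": 0,"ty": 0,"tz": 2,"rx": 0,"ry": 0,"rz": 0},{"tx": 0,"ty": 0,"tz": 2,"rx": 0,"ry": 0,"rz": 0}])

```text
time_s: 15.65
position: [0.6335, 0.2136, 0.1372]
eef_rot: [0.194, 0.981, 0.0, -0.0]
contact_force: [-1.0, 2.7, -5.7]
width: 0.436
grip_force: 40.0
```

Essentially seated; opening gently, then rising.

Request:
step_arm(increments=[{"tx": 0,"ty": 0,"tz": 0,"rx": 0,"ry": 0,"rz": 0},{"tx": 0,"ty": 0,"tz": 0,"rx": 0,"ry": 0,"rz": 0},{"tx": 0,"ty": 0,"tz": 0,"rx": 0,"ry": 0,"rz": 0},{"tx": 0,"ty": 0,"tz": 0,"rx": 0,"ry": 0,"rz": 0},{"tx": 0,"ty": 0,"tz": -5,"rx": 0,"ry": 0,"rz": 0},{"tx": 0,"ty": 0,"tz": -20,"rx": 0,"ry": 0,"rz": 0},{"tx": 0,"ty": 0,"tz": -45,"rx": 0,"ry": 0,"rz": 0},{"tx": 0,"ty": 0,"tz": -75,"rx": 0,"ry": 0,"rz": 0},{"tx": 0,"ty": 0,"tz": -95,"rx": 0,"ry": 0,"rz": 0},{"tx": 0,"ty": 0,"tz": -105,"rx": 0,"ry": 0,"rz": 0}], gripper=-0.3)

```text
time_s: 16.9
position: [0.6343, 0.2138, 0.2446]
eef_rot: [0.194, 0.981, 0.001, 0.001]
contact_force: [0.5, 0.2, -1.0]
width: 0.652
grip_force: 0.0
```

```bash
python3 - <<'E'
from h import *
import pickle
inc([.6335,.2136,.25]); s=readout.sense(); print(s['contact_force'].round(1),s['width'])
c=cam('wrist'); im=save('wrist','w6'); pickle.dump(c,open('w6.pkl','wb'))
c=cam('top'); im=save('top','t6'); hsv=cv2.cvtColor(im,cv2.COLOR_RGB2HSV)
E
```

```text
t 16.9 pos [0.6343 0.2138 0.2446] heading 157.67 inc [ 0.6 -0.5 -5.4] [0.13 0.13 0.  ]
[ 0.5  0.2 -1. ] 0.6516177858241102
```

View pics/w6.png

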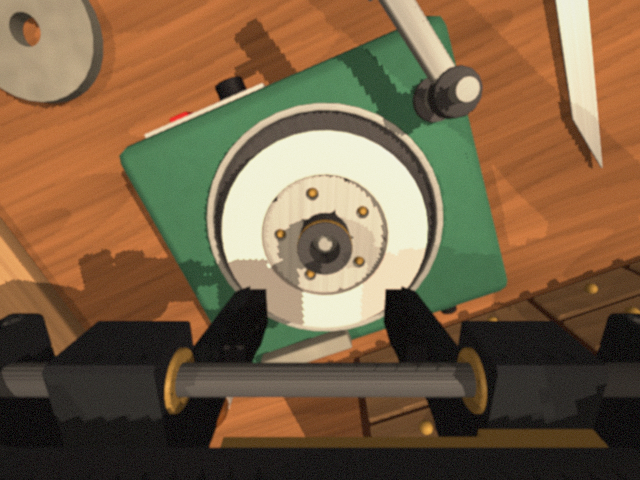

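All five studs stand through the wheel's holes and it sits down inside the tray's ring; the pivot's cap is at (466,85). Now the rest: I locate the knob.

```bash
python3 - <<'E'
from h import *
import pickle
c=cam('top'); im=cv2.imread('pics/t6.png'); hsv=cv2.cvtColor(im,cv2.COLOR_BGR2HSV)
m=(((hsv[...,0]<8)|(hsv[...,0]>172))&(hsv[...,1]>150)&(hsv[...,2]>90)).astype(np.uint8)*255; m[:, :185]=0;m[:,215:]=0;m[:265]=0;m[300:]=0
n,l,st,ce=cv2.connectedComponentsWithStats(m); print([(ce[i].round(1),st[i].tolist(),toplane(c,*ce[i],.176).round(4)) for i in range(1,n)])
w=pickle.load(open('w6.pkl','rb')); print('pivot',[toplane(w,466,85,z).round(4) for z in (.124,.134,.15)])
print(readout.sense()['joint_positions'].round(2)); inc([.53,.30,.30],196)
E
```

```text
[(array([196. , 280.6]), [194, 279, 6, 5, 21], array([0.4689, 0.302 , 0.176 ]))]
pivot [array([0.5688, 0.3431, 0.124 ]), array([0.5684, 0.339 , 0.134 ]), array([0.5678, 0.3326, 0.15  ])]
[-0.3   0.77 -0.19  1.44  0.16  0.95  0.65]
t 17.0 pos [0.6342 0.2137 0.2438] heading 157.67 inc [129.1  40.3 -56.3] [  0.07   0.14 -38.33]
```

```bash
python3 - <<'E'
from h import *
inc([.536,.321,.26],196)
E
```

```text
t 17.0 pos [0.6342 0.2137 0.2438] heading 157.67 inc [131.6  62.  -16.3] [  0.07   0.14 -38.33]
```

Request:
step_arm(increments=[{"tx": 10,"ty": 5,"tz": -5,"rx": 0,"ry": 0,"rz": -2},{"tx": 30,"ty": 15,"tz": -10,"rx": 0,"ry": 0,"rz": -8},{"tx": 55,"ty": 27,"tz": -15,"rx": 0,"ry": 0,"rz": -15},{"tx": 80,"ty": 39,"tz": -17,"rx": 0,"ry": 0,"rz": -23},{"tx": 105,"ty": 51,"tz": -17,"rx": 0,"ry": 0,"rz": -30},{"tx": 122,"ty": 59,"tz": -17,"rx": 0,"ry": 0,"rz": -35},{"tx": 130,"ty": 63,"tz": -17,"rx": 0,"ry": 0,"rz": -38},{"tx": 130,"ty": 63,"tz": -17,"rx": 0,"ry": 0,"rz": -38},{"tx": 130,"ty": 63,"tz": -17,"rx": 0,"ry": 0,"rz": -38},{"tx": 130,"ty": 63,"tz": -17,"rx": 0,"ry": 0,"rz": -38}], gripper=0.1, force=15)

```text
time_s: 18.25
position: [0.5379, 0.3202, 0.2591]
eef_rot: [-0.135, 0.991, -0.0, 0.0]
contact_force: [0.4, 0.0, 0.4]
width: 0.451
grip_force: 0.0
```

```bash
python3 - <<'E'
from h import *
inc([.536,.321,.26],196); s=readout.sense(); print(s['joint_positions'].round(2))
c=cam('wrist'); im=save('wrist','w7'); hsv=cv2.cvtColor(im,cv2.COLOR_RGB2HSV)
m=(((hsv[...,0]<8)|(hsv[...,0]>172))&(hsv[...,1]>150)&(hsv[...,2]>90)).astype(np.uint8)*255
n,l,st,ce=cv2.connectedComponentsWithStats(m); print(proj(c,[.469,.302,.176]))
for i in range(1,n):
    if st[i,4]>40: print(ce[i].round(1),st[i].tolist(),toplane(c,*ce[i],.17).round(4),toplane(c,*ce[i],.176).round(4))
E
```

```text
t 18.25 pos [0.5379 0.3202 0.2591] heading -164.43 inc [ 1.7  1.3 -0.9] [-0.04  0.01 -0.43]
[-0.41  0.7  -0.37  1.55  0.29  0.94  0.97]
[327.97815183 147.67146342]
[143.1 125.7] [128, 120, 32, 12, 258] [0.4869 0.1905 0.17  ] [0.4862 0.1935 0.176 ]
[329.7 148.1] [319, 137, 22, 23, 385] [0.4692 0.3032 0.17  ] [0.4689 0.3031 0.176 ]
```

View pics/w7.png

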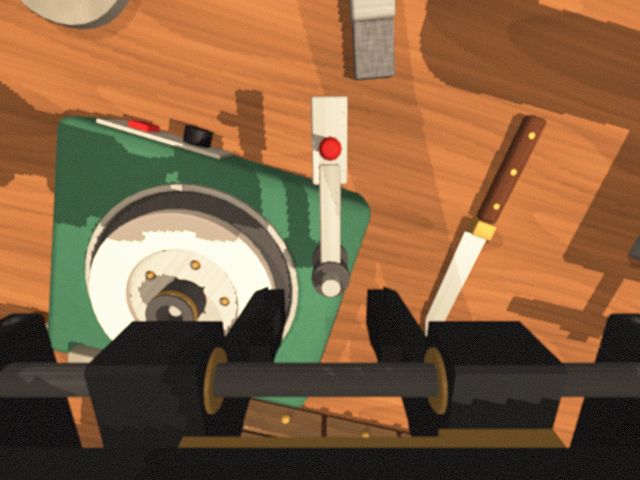

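The red knob top is at (330,148), i.e. (0.469, 0.303), 105 mm from a pivot at about (0.568, 0.338): angle about 70° (1.23 rad), which fits.

```bash
python3 - <<'E'
from h import *
inc([.469,.303,.163],199.5)
E
```

```text
t 18.3 pos [0.5378 0.3204 0.2591] heading -164.41 inc [71.   1.8 96.1] [-0.03  0.01 -3.91]
```

Request:
step_arm(increments=[{"tx": 12,"ty": 0,"tz": 5,"rx": 0,"ry": 0,"rz": -1},{"tx": 32,"ty": 1,"tz": 15,"rx": 0,"ry": 0,"rz": -2},{"tx": 52,"ty": 1,"tz": 25,"rx": 0,"ry": 0,"rz": -3},{"tx": 66,"ty": 1,"tz": 35,"rx": 0,"ry": 0,"rz": -4},{"tx": 70,"ty": 1.5,"tz": 48,"rx": 0,"ry": 0,"rz": -4},{"tx": 70.5,"ty": 1.5,"tz": 65,"rx": 0,"ry": 0,"rz": -4},{"tx": 70.5,"ty": 1.5,"tz": 82,"rx": 0,"ry": 0,"rz": -4},{"tx": 70.5,"ty": 1.5,"tz": 92,"rx": 0,"ry": 0,"rz": -4},{"tx": 70.5,"ty": 1.5,"tz": 95,"rx": 0,"ry": 0,"rz": -4},{"tx": 70.5,"ty": 1.5,"tz": 95,"rx": 0,"ry": 0,"rz": -4}])

```text
time_s: 19.55
position: [0.4693, 0.3037, 0.1643]
eef_rot: [-0.171, 0.985, 0.0, 0.0]
contact_force: [-0.4, 0.7, 0.3]
width: 0.449
grip_force: 0.0
```

Request:
step_arm(increments=[{"tx": 0,"ty": 0,"tz": 0,"rx": 0,"ry": 0,"rz": 0},{"tx": 0,"ty": 0,"tz": 0,"rx": 0,"ry": 0,"rz": 0},{"tx": 0,"ty": 0,"tz": 0,"rx": 0,"ry": 0,"rz": 0},{"tx": 0,"ty": 0,"tz": 0,"rx": 0,"ry": 0,"rz": 0},{"tx": 0,"ty": 0,"tz": 0,"rx": 0,"ry": 0,"rz": 0},{"tx": 0,"ty": 0,"tz": 0,"rx": 0,"ry": 0,"rz": 0},{"tx": 0,"ty": 0,"tz": 0,"rx": 0,"ry": 0,"rz": 0},{"tx": 0,"ty": 0,"tz": 0,"rx": 0,"ry": 0,"rz": 0},{"tx": 0,"ty": 0,"tz": 0,"rx": 0,"ry": 0,"rz": 0},{"tx": 0,"ty": 0,"tz": 0,"rx": 0,"ry": 0,"rz": 0}], gripper=1, force=8)

```text
time_s: 20.8
position: [0.4691, 0.3037, 0.1644]
eef_rot: [-0.171, 0.985, 0.0, 0.0]
contact_force: [-0.3, -0.1, 5.5]
width: 0.153
grip_force: 8.0
```

```bash
python3 - <<'E'
from h import *
s=readout.sense(); print(s['joint_positions'].round(2),s['width']*88,s['contact_force'].round(1))
T=R.from_quat(s['eef_rot']); p=s['position']; inc(p)
k=p[:2]; piv=np.array([.568,.338]); d=k-piv; print('r',np.linalg.norm(d),'phi',np.degrees(np.arctan2(-d[0],-d[1])))
ph0=np.arctan2(-d[0],-d[1])
for ph in np.radians([63,56,49,42,35,28,21,14,7,4,0,-2]):
    q=np.r_[piv+.105*np.array([-np.sin(ph),-np.cos(ph)]),p[2]]; print(np.degrees(ph).round(),(T.inv().apply(q-p)*1000).round(1), 'rz',np.degrees(ph-ph0).round(1))
E
```

```text
[-0.46  0.75 -0.33  1.85  0.39  0.61  0.88] 13.493525792746212 [-0.3 -0.1  5.5]
t 20.8 pos [0.4691 0.3037 0.1644] heading -160.32 inc [0. 0. 0.] [0.02 0.03 0.  ]
r 0.10467126288140492 phi 70.87842149055638
63.0 [ -0.5 -14.4  -0. ] rz -7.9
56.0 [ -2.9 -27.   -0. ] rz -14.9
49.0 [ -6.9 -39.2  -0. ] rz -21.9
42.0 [-12.2 -50.8  -0. ] rz -28.9
35.0 [-19.  -61.7  -0. ] rz -35.9
28.0 [-27.  -71.7  -0. ] rz -42.9
21.0 [-36.2 -80.6  -0. ] rz -49.9
14.0 [-46.4 -88.4  -0. ] rz -56.9
7.0 [-57.5 -94.8   0. ] rz -63.9
4.0 [-62.5 -97.2   0. ] rz -66.9
0.0 [-69.3 -99.9   0. ] rz -70.9
-2.0 [ -72.8 -101.1    0. ] rz -72.9
```

Request:
step_arm(increments=[{"tx": 0,"ty": -7,"tz": 0,"rx": 0,"ry": 0,"rz": -4},{"tx": -1.5,"ty": -20,"tz": 0,"rx": 0,"ry": 0,"rz": -11},{"tx": -4.5,"ty": -33,"tz": 0,"rx": 0,"ry": 0,"rz": -18},{"tx": -9.5,"ty": -45,"tz": 0,"rx": 0,"ry": 0,"rz": -25.5},{"tx": -15.5,"ty": -56.3,"tz": 0,"rx": 0,"ry": 0,"rz": -32.5},{"tx": -23,"ty": -67,"tz": 0,"rx": 0,"ry": 0,"rz": -39.5},{"tx": -31.5,"ty": -76.2,"tz": 0,"rx": 0,"ry": 0,"rz": -46.5},{"tx": -41,"ty": -84.7,"tz": 0,"rx": 0,"ry": 0,"rz": -53.5},{"tx": -49,"ty": -90,"tz": 0,"rx": 0,"ry": 0,"rz": -59},{"tx": -52,"ty": -91.5,"tz": 0,"rx": 0,"ry": 0,"rz": -60}])

```text
time_s: 22.05
position: [0.5482, 0.2312, 0.1637]
eef_rot: [-0.64, 0.768, -0.001, -0.003]
contact_force: [-3.7, -5.6, 8.3]
width: 0.159
grip_force: 7.8
```

```bash
python3 - <<'E'
from h import *
s=readout.sense(); print(s['joint_positions'].round(2),s['width']*88,s['contact_force'].round(1),s['grip_force'])
p=s['position']; d=p[:2]-[.568,.338]; print('r',np.linalg.norm(d),'phi',np.degrees(np.arctan2(-d[0],-d[1])))
inc([.568,.233,p[2]],269)
E
```

```text
[-0.12  0.84 -0.64  1.72  0.67  0.81  1.87] 13.953097158373197 [-3.7 -5.6  8.3] 7.833881649906971
r 0.10861621847100487 phi 10.503611165013698
t 22.05 pos [0.5482 0.2312 0.1637] heading -100.39 inc [ -5.3 -19.2  -0.1] [ 0.13 -0.37 -9.39]
```

Request:
step_arm(increments=[{"tx": -1,"ty": -4,"tz": 0,"rx": 0,"ry": 0,"rz": -1},{"tx": -2,"ty": -8,"tz": 0,"rx": 0,"ry": 0,"rz": -3},{"tx": -3,"ty": -11,"tz": 0,"rx": 0,"ry": 0,"rz": -5},{"tx": -4,"ty": -13.5,"tz": 0,"rx": 0,"ry": 0,"rz": -6},{"tx": -4.5,"ty": -15.5,"tz": 0,"rx": 0,"ry": 0,"rz": -7},{"tx": -5,"ty": -17,"tz": 0,"rx": 0,"ry": 0,"rz": -8},{"tx": -5,"ty": -18,"tz": 0,"rx": 0,"ry": 0,"rz": -8},{"tx": -5,"ty": -19,"tz": 0,"rx": 0,"ry": 0,"rz": -8},{"tx": -5,"ty": -19,"tz": 0,"rx": 0,"ry": 0,"rz": -8},{"tx": -5,"ty": -19,"tz": 0,"rx": 0,"ry": 0,"rz": -8}])

```text
time_s: 23.3
position: [0.5674, 0.2304, 0.1626]
eef_rot: [-0.692, 0.722, -0.003, -0.005]
contact_force: [-2.1, -8.7, 3.4]
width: 0.151
grip_force: 7.6
```

```bash
python3 - <<'E'
from h import *
s=readout.sense(); print(s['width']*88,s['contact_force'].round(1),s['moment'].round(2),s['grip_force'])
p=s['position']; d=p[:2]-[.568,.338]; print('r',np.linalg.norm(d),'phi',np.degrees(np.arctan2(-d[0],-d[1])))
inc([.568,.233,p[2]],270)
E
```

```text
13.259328594968526 [-2.1 -8.7  3.4] [-1.55  0.49  0.04] 7.582140867689304
r 0.10755612965334226 phi 0.30214443150208176
t 23.3 pos [0.5674 0.2304 0.1626] heading -92.48 inc [-2.6 -0.5 -0. ] [ 0.22 -0.62 -2.48]
```

Request:
step_arm(increments=[{"tx": 0,"ty": -0.5,"tz": 0,"rx": 0,"ry": 0,"rz": 0},{"tx": 0,"ty": -1,"tz": 0,"rx": 0,"ry": 0,"rz": 0},{"tx": 0,"ty": -1.5,"tz": 0,"rx": 0,"ry": 0,"rz": 0},{"tx": 0,"ty": -2,"tz": 0,"rx": 0,"ry": 0,"rz": 0},{"tx": 0,"ty": -2.5,"tz": 0,"rx": 0,"ry": 0,"rz": 0},{"tx": 0,"ty": -3,"tz": 0,"rx": 0,"ry": 0,"rz": 0},{"tx": 0,"ty": -3.5,"tz": 0,"rx": 0,"ry": 0,"rz": 0},{"tx": 0,"ty": -4,"tz": 0,"rx": 0,"ry": 0,"rz": 0},{"tx": 0,"ty": -4,"tz": 0,"rx": 0,"ry": 0,"rz": 0},{"tx": 0,"ty": -4,"tz": 0,"rx": 0,"ry": 0,"rz": 0}])

```text
time_s: 24.55
position: [0.5681, 0.2308, 0.1621]
eef_rot: [-0.692, 0.722, -0.001, -0.008]
contact_force: [-8.2, -8.0, 5.6]
width: 0.152
grip_force: 7.4
```

At the stop (8 N build-up with no travel). Opening and lifting clear.

Request:
step_arm(increments=[{"tx": 0,"ty": 1,"tz": 0,"rx": 0,"ry": 0,"rz": 0},{"tx": 0,"ty": 2,"tz": 0,"rx": 0,"ry": 0,"rz": 0},{"tx": 0,"ty": 3,"tz": 0,"rx": 0,"ry": 0,"rz": 0},{"tx": 0,"ty": 3,"tz": 0,"rx": 0,"ry": 0,"rz": 0},{"tx": 0,"ty": 3,"tz": -4,"rx": 0,"ry": 0,"rz": 0},{"tx": 0,"ty": 3,"tz": -15,"rx": 0,"ry": 0,"rz": 0},{"tx": 0,"ty": 3,"tz": -35,"rx": 0,"ry": 0,"rz": 0},{"tx": 0,"ty": 3,"tz": -65,"rx": 0,"ry": 0,"rz": 0},{"tx": 0,"ty": 3,"tz": -95,"rx": 0,"ry": 0,"rz": 0},{"tx": 0,"ty": 3,"tz": -110,"rx": 0,"ry": 0,"rz": 0}], gripper=0.3)

```text
time_s: 25.8
position: [0.5699, 0.2371, 0.2772]
eef_rot: [-0.693, 0.721, -0.0, 0.002]
contact_force: [0.2, 0.9, 0.0]
width: 0.351
grip_force: 0.0
```

Request:
step_arm(increments=[{"tx": 0,"ty": 0,"tz": -5,"rx": 0,"ry": 0,"rz": 0},{"tx": 5,"ty": 5,"tz": -10,"rx": 0,"ry": 0,"rz": 0},{"tx": 5,"ty": 15,"tz": -10,"rx": 0,"ry": 0,"rz": 0},{"tx": 5,"ty": 30,"tz": -10,"rx": 0,"ry": 0,"rz": 0},{"tx": 5,"ty": 45,"tz": -10,"rx": 0,"ry": 0,"rz": 0},{"tx": 5,"ty": 55,"tz": -10,"rx": 0,"ry": 0,"rz": 0},{"tx": 5,"ty": 60,"tz": -10,"rx": 0,"ry": 0,"rz": 0},{"tx": 5,"ty": 60,"tz": -10,"rx": 0,"ry": 0,"rz": 0},{"tx": 5,"ty": 60,"tz": -10,"rx": 0,"ry": 0,"rz": 0},{"tx": 5,"ty": 60,"tz": -10,"rx": 0,"ry": 0,"rz": 0}])

```text
time_s: 27.05
position: [0.5096, 0.2337, 0.2841]
eef_rot: [-0.692, 0.722, 0.0, 0.0]
contact_force: [0.1, 0.7, -0.4]
width: 0.347
grip_force: 0.0
```

```bash
python3 - <<'E'
from h import *
s=readout.sense(); print(s['time_s'],s['position'],s['contact_force'].round(1)); im=save('scene','s9')
cv2.imwrite('pics/s9c.png',cv2.resize(im[200:460,220:520,::-1],None,fx=2,fy=2,interpolation=cv2.INTER_CUBIC))
E
```

```text
27.05 [0.50956049 0.23372266 0.28413063] [ 0.1  0.7 -0.4]
```

View pics/s9c.png

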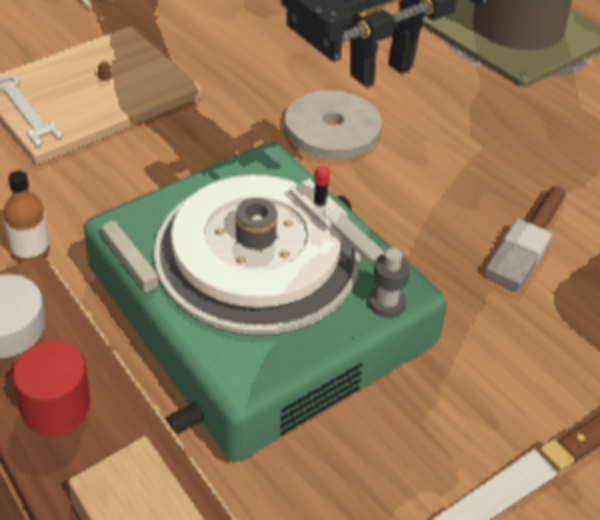

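The wheel sits on the flange with the studs showing, and the rest lies over it with its knob top at crop (322,175). I check both points against their expected positions before handing in.

```bash
python3 - <<'E'
from h import *
c=cam('scene'); print('knob',toplane(c,322/2+220,175/2+200,.172).round(4))
for z in (.144,.150): print('hub top exp crop px',z,((proj(c,[.6335,.2136,z])-[220,200])*2).round(1))
for ph in (0,.05): print(ph,((proj(c,[.568-.105*np.sin(ph),.338-.105*np.cos(ph),.172])-[220,200])*2).round(1))
E
```

```text
knob [0.5705 0.2333 0.172 ]
hub top exp crop px 0.144 [255.6 210.6]
hub top exp crop px 0.15 [255.7 206. ]
0 [323.8 173.8]
0.05 [328.2 171.8]
```

```bash
python3 -c "
from rig import ticket
print(ticket.close_job())"
```

```text
the job is handed in; nothing more can be done
None
```

The wheel is seated flush over all five studs and let go, the tool rest is swung in to its stop, and the job is handed in; no verdict was returned.

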